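# Pack the sole press with the block that fits

## Robot

A 6-joint arm with a two-finger parallel gripper is mounted at the origin on the work surface. World frame = base frame: x ahead of the robot, y to its left, z up, the work surface at z = 0. Lengths are in m, angles in rad, forces in N, time in s.
With the tool pointing down it reaches from about 0.35 to 0.975 m from the base axis. Payload 4.9 kg.
Tool frame: the origin (TCP) lies midway between the tips of the shut fingers; the grasp point (between the pads) lies 19 mm behind it; z points along the fingers, y is the direction in which the jaws open and shut (so a half turn about z gives the same grasp; the last joint's range is limited). The gripper opens to 85 mm and grips with 20 to 120 N. Pads are 22 mm wide; open, the fingers measure 114 mm over their backs; the gripper's body (76 mm by 85 mm) begins 54 mm behind the grasp point. The pads swing forward as they close: fully open they stand 13 mm farther back than shut.
Start: joints at [1.225, 0.053, 1.613, -0, 1.476, -0.119], TCP at [0.141, 0.609, 0.231] pointing down, gripper open.
Joint ranges: [-3.01, 3.01], [-1.01, 2.22], [0.06, 2.58], [-1.02, 4.17], [0.09, 2.62], [-3.14, 3.14]. Speed limits (rad/s): [2.57, 2.57, 3.14, 3.14, 3.14, 3.14].

## Interface

Orientations are given as a rotation vector (axis times angle).
In Python, from station import ctrl gives the robot as it stands.
- The arm moves only by the shell command python3 -m jog 'ROWS' [FORCE]. ROWS is JSON, one flat list of numbers, 7 for each row, row after row: the opening, from 0 (shut) to 1 (fully open), then the shift along the tool's x, y, z in m, then the turn, a rotation vector about the tool's x, y, z in degrees. A call has 1 to 10 rows; each row shifts and turns the commanded pose from where the row before left it, along the tool's axes as they then stand; what a row does not reach is not made up. A row lasts 1/8 s, in which the tool goes at most 62.5 mm and 10.7 degrees, less where a joint would pass 70% of its speed; a pose out of reach is approached as far as the arm can. A call with a gripper value outside its range is refused whole. The fingers move at their own pace and stop on an object; FORCE is the grip in N (left out, the last holds). Time passes only in rows, so rows that do not move let the fingers close. It gives the time, the measured TCP pose, the force and the opening at its end, in the units of the state.
- ctrl.get_obs(): the state, without advancing time (a new reading comes with each control period).
- ctrl.get_image(name): name is "scene" or "top"; returns a dict with "image" (420x560x3 uint8, blue, green, red), "camera_matrix" (3x3 intrinsics, pixels), "dist_coeffs" ([k1, k2, p1, p2, k3] as OpenCV has them; the pictures are not rectified), "rvec" (rotation vector, rad) and "tvec" (3), from world to camera coordinates, as OpenCV has them. Camera axes: x right, y down, z forward; pixel columns grow to the right and rows downward; lengths in m; the calibration is good to about 2 mm. A picture is of the moment at which its call begins. There is no depth.
- ctrl.finish_job(): hands the job in, once; it reports no verdict.
Trained networks look in a picture, given as the dict that the camera call returned (one of the last four; its "shot" number tells which), for a name from the list of things; names that differ only in an ending like _2 or _b are one class to them, and where a whole thing is asked for, a point or a joint stands for the part that bears it (a point fixed in the world has none). Each returns a list of dicts, best first, with "p" (0 to 1); they miss things now and then, are a little off and sometimes report something else, mostly with a low value. They report only what shows in the picture. A call takes as long as a camera call. They do not tell look-alikes from the thing itself.
- ctrl.boxes_of(target, picture): "box" ([centre column, centre row, width, height] in pixels, round what is visible of it).
The state is a dict: "t": time; "q": joint angles; "dq": joint speeds; "effort": joint torques, N m; "tool_pos": TCP position; "tool_rot": TCP orientation; "contact_force": force on the tool from outside, world axes, zero at the start; "wrist_torque": the same for the moment, N m; "opening": finger opening in m.
Only numpy, scipy, OpenCV 4.12 (cv2) and the standard library are available. Lean on these libraries where they do the work, as an engineer would, in place of code of your own. Each camera call takes 0.05 s, during which the arm holds its last target. There are 200 camera calls.

## Task

Pack the gap on the sole press: of the four look-alike wooden blocks in the rack, take by its ends the one whose length fills the gap between backstop and heel plate with a few millimetres of play. Lay it on the rubber mat, let go, and take it again by its sides. Set it down gently, not dropped, on the press bed, same side up as in the rack, its length square across the gap and wholly between the plates; leave the other blocks and everything else where they are.

Things in the scene. Friction and masses are not known exactly. Their poses are not given: they have to be found in the camera images.
- block38_c (a point): Centre (half-way up) of the 38 mm packing block: plain wood, 38 long (its x) x 30 wide (its y) x 40 high (its z). In the rack all four stand 40 mm high with their length along the lanes, in any order of lanes.
- block50_c (a point): Centre (half-way up) of the 50 mm packing block: plain wood, 50 long (its x) x 30 wide (its y) x 40 high (its z).
- block62_c (a point): Centre (half-way up) of the 62 mm packing block: plain wood, 62 long (its x) x 30 wide (its y) x 40 high (its z).
- block74_c (a point): Centre (half-way up) of the 74 mm packing block: plain wood, 74 long (its x) x 30 wide (its y) x 40 high (its z).
- rack: Fixed grey rack; origin at the centre of its underside, on the table. Base plate 100 (x) x 170 (y) x 6 thick; the blocks stand on it. Four lanes along x (centres y = -60, -20, 20, 60), 34 wide, between dividers 6 thick, 46 long (x -23 to 23) and 42 high above the base plate, 2 mm higher than the blocks; a block's ends are open, its sides are not.
- gap (a point): Middle of the gap to be packed, on the top face of the press bed, 12 mm above the table. The gap runs along y between two upright steel plates: backstop (inner face y = 28) and heel plate (y = -28), so 56 mm wide; each plate 60 wide (x -30 to 30), 10 thick, 54 high above the bed. Open above and at both sides (+x, -x).
- press: Fixed grey sole press bed, axes as the gap's; origin under the gap's middle, on the table. Bed plate 110 wide (x -55 to 55), 12 thick, from y = -297 to 53. Beyond the heel plate (y below -38) a wooden last lies on it sole up, 54 high above the bed, 234 long.
- mat: Fixed black rubber mat, kept clear for setting things down: 120 (x) x 110 (y) x 3 thick; origin at the centre of its underside on the table.
- tin: Bystander: flat round steel polish tin, 70 mm across, 22 high; origin on its underside.
- jar: Bystander: amber glass jar with black lid, 60 mm across, 70 high; origin on its underside.
- brush: Bystander: shoe brush lying down.
- hammer: Bystander: hammer lying down.
- heel: Bystander: round black rubber heel blank, 60 mm across, 16 high; origin on its underside.
Things that resemble listed ones, but are neither listed nor needed, are in the scene too. Leave any orange or purple look-alike of the part that bears block50_c alone.

How it is judged:
On the way:
1. The 50 mm block rests on the mat, let go (horizontal distance between block50_c and mat below 0.07 m and height (world z) of block50_c below 0.035 m and linear speed of block50 below 0.03 m/s and contact force between the fingers and block50 below 0.1 N), for 0.1 s.
At the end, for the whole second after the job is handed in: The 50 mm block rests upright on the bed (within 0.1 rad, centre 17-23.5 mm up), length across the gap (within 0.25 rad), centre within 6 mm of the gap's middle along the gap and 15 mm sideways, still and let go; the other blocks within 15 mm of their starts (x of block50_c in the frame of gap between -0.015 and 0.015 m and y of block50_c in the frame of gap between -0.006 and 0.006 m and z of block50_c in the frame of gap between 0.017 and 0.0235 m and angle between block50_c's own z axis and vertical below 0.1 rad and angle between the x axis of block50_c and the y axis of gap, either way round below 0.25 rad and linear speed of block50 below 0.02 m/s and contact force between the fingers and block50 below 0.1 N and distance of each of block38_c, block62_c, block74_c from where it was at the start of the episode below 0.015 m); the robot touches nothing.
It fails at once if the block is dropped (falls free at more than 0.4 m/s) (linear speed of block50 above 0.4 m/s and contact force between the fingers and block50 below 0.05 N).
It fails at once if another block leaves its place in the rack by more than 30 mm (distance of any of block38_c, block62_c, block74_c from where it was at the start of the episode above 0.03 m).
It fails at once if a bystander is moved by more than 30 mm (distance of any of tin, jar, brush, hammer, heel from where it was at the start of the episode above 0.03 m).
It also fails if it takes over 64 s, if anything falls off the work surface, if the arm or the gripper's body presses on something with over 40 N, if the wrist force passes 120 N, or if a joint passes its speed limit or range.

## Working session

There is one attempt and no reset: what is moved stays moved. The work goes in short steps, Python scripts to look and compute and a shell command to move; the robot and the scene stay as the last step left them, time stands still between calls to the robot, and variables do not carry over. Pictures are saved under pics/ and viewed, about 8 in all and at most 12, crops included, and the job is handed in when it is done.

```bash
ls; mkdir -p pics; python3 - <<'E'
from station import ctrl
import cv2,pickle
print(ctrl.get_obs())
for n in("top","scene"):
    d=ctrl.get_image(n); pickle.dump(d,open(n+'.pkl','wb')); cv2.imwrite(f'pics/{n}0.png',d['image'])
    print(n,d['camera_matrix'].tolist(),d['dist_coeffs'],d['rvec'],d['tvec'])
    for t in("block50_c","rack","press","mat","tin","jar","brush","hammer","heel"):
        print(t,[([round(float(v)) for v in b['box']],round(b['p'],2)) for b in ctrl.boxes_of(t,d)][:6])
E
```

```text
pics
{'t': 0.0, 'q': array([ 1.22501918e+00,  5.33839898e-02,  1.61427244e+00, -5.43023415e-06,
        1.47596250e+00, -1.19016586e-01]), 'dq': array([-0.00241971, -0.00157941, -0.00089734, -0.00118626,  0.00063922,
       -0.00014128]), 'effort': array([ 9.83674181e-04, -3.93699217e+01, -3.70167661e+01, -2.14666863e-05,
        7.20098469e-03, -2.41951687e-05]), 'tool_pos': array([0.14031897, 0.60842524, 0.23005905]), 'tool_rot': array([-3.55378809e-01, -3.12096167e+00,  3.09880298e-03]), 'contact_force': array([-0.36409099, -0.01047121,  0.15606744]), 'wrist_torque': array([ 0.01922674, -0.01198183, -0.03271243]), 'opening': 0.08537669810640047}
top [[427.9495486384028, 0.0, 282.7759211073271], [0.0, 427.9495486384028, 217.48877117055451], [0.0, 0.0, 1.0]] [-0.04149502  0.          0.          0.          0.        ] [ 2.15635009 -2.09344026  0.23271263] [0.10751495 0.53991164 1.00273252]
block50_c [([214, 302, 19, 22], 0.68), ([252, 306, 22, 17], 0.6), ([248, 252, 17, 18], 0.57), ([287, 299, 23, 25], 0.55), ([250, 212, 22, 29], 0.5)]
rack [([240, 256, 68, 46], 0.81), ([338, 157, 
[... 376 characters left out ...]
.74918223079766], [0.0, 420.9170868676383, 208.40882266663314], [0.0, 0.0, 1.0]] [-0.06068236  0.          0.          0.          0.        ] [ 1.09868416  2.27034969 -1.09273982] [ 0.22100521 -0.26250663  1.36142236]
block50_c [([328, 217, 20, 26], 0.84), ([351, 188, 20, 28], 0.82), ([299, 245, 19, 31], 0.78), ([317, 179, 15, 26], 0.67), ([384, 205, 12, 25], 0.56)]
rack [([332, 224, 84, 62], 0.79)]
press [([143, 158, 117, 63], 0.88)]
mat [([239, 205, 64, 37], 0.85), ([311, 210, 25, 29], 0.34)]
tin [([268, 172, 29, 22], 0.61)]
jar [([211, 261, 31, 42], 0.96), ([269, 175, 25, 25], 0.17)]
brush [([172, 237, 85, 53], 0.56)]
hammer [([422, 309, 82, 103], 0.83)]
heel [([114, 207, 25, 23], 0.92)]
```

```bash
python3 - <<'E'
import cv2
a=cv2.imread('pics/top0.png');b=cv2.imread('pics/scene0.png')
cv2.imwrite('pics/topc.png',cv2.resize(a[120:330,190:390],None,fx=3.5,fy=2.85*3.5/2.85*0.8,interpolation=3))
cv2.imwrite('pics/top_full.png',cv2.resize(a,(800,600),interpolation=3))
cv2.imwrite('pics/scenec.png',cv2.resize(b[110:290,70:420],None,fx=2.28,fy=2.28,interpolation=3))
E
```

```text
(no output)
```

View pics/top_full.png

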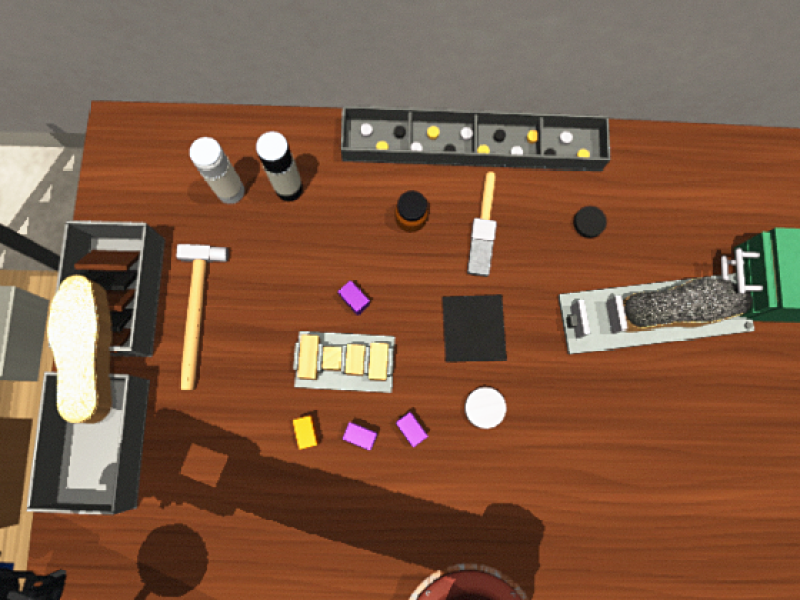

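View pics/scenec.png

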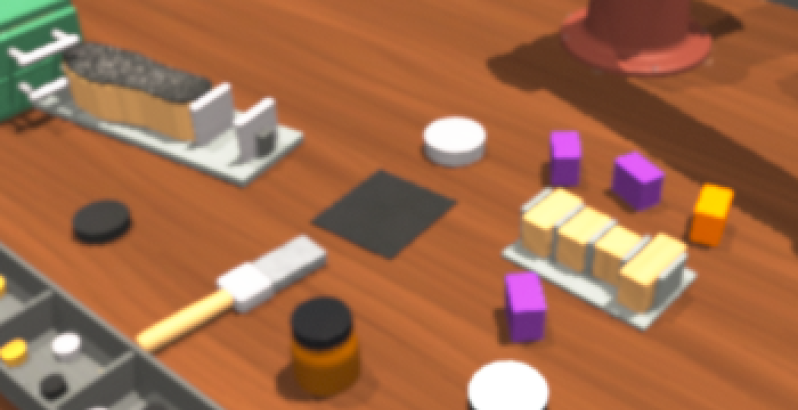

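```bash
cat > h.py <<'E'
import numpy as np,cv2,pickle
def unproj(d,uv,z):
    K,D=d['camera_matrix'],d['dist_coeffs'];R=cv2.Rodrigues(np.array(d['rvec']))[0];t=np.array(d['tvec']).ravel()
    p=cv2.undistortPoints(np.float64(uv).reshape(-1,1,2),K,D).reshape(-1,2)
    r=np.c_[p,np.ones(len(p))]@R; c=-R.T@t
    return (c+r*((z-c[2])/r[:,2])[:,None])[:,:2]
def proj(d,P): return cv2.projectPoints(np.float64(P),d['rvec'],d['tvec'],d['camera_matrix'],d['dist_coeffs'])[0].reshape(-1,2)
def warp(d,cx,cy,z,w=.2,h=.2,s=.0005):
    # world-plane view: up = +x, left = +y
    nx,ny=int(h/s),int(w/s); J,I=np.meshgrid(np.arange(ny),np.arange(nx))
    P=np.c_[(cx+h/2-I*s).ravel(),(cy+w/2-J*s).ravel(),np.full(I.size,z)]
    m=proj(d,P).astype(np.float32).reshape(nx,ny,2)
    return cv2.remap(d['image'],m[...,0],m[...,1],cv2.INTER_CUBIC)
E
python3 - <<'E'
from h import *
d=pickle.load(open('top.pkl','rb'));R=cv2.Rodrigues(np.array(d['rvec']))[0];print('cam',-R.T@np.array(d['tvec']).ravel())
f=.7
g=lambda u,z:unproj(d,[np.array(q)*f for q in u],z).round(4)
print('rack corners',g([(299,332),(395,337),(392,391),(295,386)],.006))
print('mat',g([(443,297),(502,294),(506,359),(446,363)],.003))
print('press bed end',g([(560,294),(569,353),(753,331)],.012))
rc=g([(345,361)],.03)[0];pc=g([(596,316)],.03)[0];print(rc,pc)
img=np.hstack([warp(d,*rc,.046,w=.2,h=.14),warp(d,*pc,.066,w=.2,h=.14)])
cv2.imwrite('pics/w.png',img);print(img.shape)
E
```

```text
cam [0.32740095 0.14037794 1.08703229]
rack corners [[0.5011 0.3092]
 [0.4975 0.1374]
 [0.4013 0.1398]
 [0.4049 0.3104]]
mat [[ 0.5742  0.0523]
 [ 0.5834 -0.0557]
 [ 0.4642 -0.0624]
 [ 0.4539  0.0451]]
press bed end [[ 0.5847 -0.1602]
 [ 0.4771 -0.174 ]
 [ 0.5272 -0.5171]]
[0.4489 0.2228] [ 0.5423 -0.2191]
(280, 800, 3)
```

View pics/w.png

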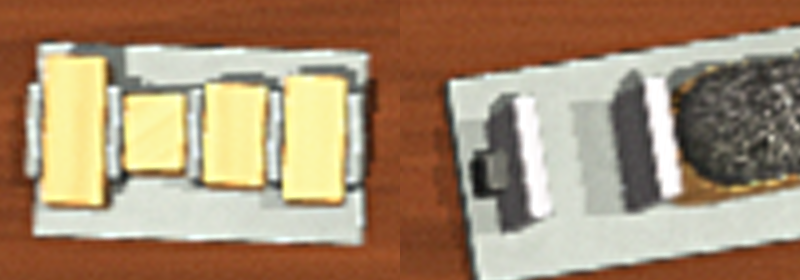

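The crop shows the four blocks from left to right with tops about 152, 80, 105 and 131 px long at 0.5 mm/px, i.e. 74, 38, 50 and 62 mm. The 50 mm block is the third one, at about (235,134) in the crop. The plates are at (532,157) for the backstop and (663,138) for the heel plate, 66 mm apart, which matches the given sizes.

```bash
cat >> h.py <<'E'
from scipy.spatial.transform import Rotation as Ro
def go(o,xyz,jaw=None):
    R=Ro.from_rotvec(o['tool_rot']);M=R.as_matrix()
    a=np.degrees(np.arctan2(M[1,1],M[0,1]))
    print('tool',o['tool_pos'].round(4),'jaw',a.round(2),'zaxis',M[:,2].round(4),'F',o['contact_force'].round(1),'open',round(o['opening'],4),'t',round(o['t'],2))
    print('shift tool axes',(M.T@(np.array(xyz)-o['tool_pos'])).round(4))
    if jaw is not None: print('turn about tool z', -(((jaw-a)+90)%180-90))
E
python3 - <<'E'
from h import *
d=pickle.load(open('top.pkl','rb'))
cx,cy=.4489,.2228
w=warp(d,cx,cy,.046,w=.2,h=.14);hsv=cv2.cvtColor(w,cv2.COLOR_BGR2HSV)
m=cv2.inRange(hsv,(15,60,190),(35,255,255))
for c in cv2.findContours(m,0,1)[0]:
    if cv2.contourArea(c)>1500:
        (u,v),s,a=cv2.minAreaRect(c);print('blk',round(cx+.07-v*.0005,4),round(cy+.1-u*.0005,4),np.array(s)*.5,a)
px,py=.5423,-.2191
w=warp(d,px,py,.066,w=.2,h=.14);m=cv2.inRange(w,(215,215,215),(255,255,255))
for c in cv2.findContours(m,0,1)[0]:
    if cv2.contourArea(c)>500:
        (u,v),s,a=cv2.minAreaRect(c);print('plate',round(px+.07-v*.0005,4),round(py+.1-u*.0005,4),np.array(s)*.5,a)
E
python3 -m jog '[1,0,0,0,0,0,9.76, 1,0,0,0,0,0,9.76, 1,0,0,0,0,0,9.76, 1,0,0,0,0,0,9.76, 1,0,0,0,0,0,9.76, 1,0,0,0,0,0,9.76, 1,0,0,0,0,0,9.76, 1,0,0,0,0,0,9.76, 1,0,0,0,0,0,0]' 60
python3 -c "
from h import *
from station import ctrl
go(ctrl.get_obs(),[.4515,.2045,.12],-1.1)"
```

```text
blk 0.4531 0.2456 [31.78104401 38.09059525] 1.2730300426483154
blk 0.4519 0.2058 [31.84804916 51.23071671] 3.2704875469207764
blk 0.4498 0.1656 [32.10998917 63.49503326] 0.716159999370575
blk 0.4543 0.286 [32.45479965 74.9655838 ] 1.7357046604156494
plate 0.5348 -0.1863 [61.1656189  11.27790737] 81.4163818359375
plate 0.5448 -0.2504 [60.40471649  9.84570312] 81.25383758544922
t: 2.12
tool_pos: [0.1405, 0.609, 0.2313]
tool_rot: [-2.24, -2.203, -0.0]
contact_force: [-0.4, 0.1, -0.2]
opening: 0.0855
tool [0.1405 0.609  0.2313] jaw -0.96 zaxis [-0.  0. -1.] F [-0.4  0.1 -0.2] open 0.0855 t 2.12
shift tool axes [-0.3992  0.3177  0.1113]
turn about tool z 0.1399086243458214
```

```bash
python3 -m jog '[1,-0.0443,0.0353,0,0,0,0, 1,-0.0443,0.0353,0,0,0,0, 1,-0.0443,0.0353,0,0,0,0, 1,-0.0443,0.0353,0,0,0,0, 1,-0.0443,0.0353,0,0,0,0, 1,-0.0443,0.0353,0,0,0,0, 1,-0.0443,0.0353,0,0,0,0, 1,-0.0443,0.0353,0,0,0,0, 1,-0.0443,0.0353,0,0,0,0, 1,0,0,0,0,0,0]'
python3 -m jog '[1,0,0,0.04,0,0,0, 1,0,0,0.04,0,0,0, 1,0,0,0.03,0,0,0, 1,0,0,0,0,0,0, 1,0,0,0,0,0,0]'
python3 - <<'E'
from h import *
from station import ctrl
go(ctrl.get_obs(),[.4518,.2052,.009],-1.1)
for n in("top","scene"):
    d=ctrl.get_image(n);pickle.dump(d,open(n+'1.pkl','wb'))
    c=proj(d,[[.4518,.2052,.08]])[0].astype(int);k=d['image'][c[1]-50:c[1]+50,c[0]-50:c[0]+50]
    cv2.imwrite(n+'k.png',cv2.resize(k,(400,400),interpolation=3))
cv2.imwrite('pics/k1.png',np.hstack([cv2.imread('topk.png'),cv2.imread('scenek.png')]))
E
```

```text
t: 3.38
tool_pos: [0.4524, 0.2017, 0.2315]
tool_rot: [2.245, 2.197, -0.0]
contact_force: [-0.1, 0.4, 0.1]
opening: 0.0853
t: 4.0
tool_pos: [0.4512, 0.2051, 0.1228]
tool_rot: [2.24, 2.202, 0.003]
contact_force: [-0.2, -0.1, 1.4]
opening: 0.0855
tool [0.4512 0.2051 0.1228] jaw -0.97 zaxis [ 1.9e-03  6.0e-04 -1.0e+00] F [-0.2 -0.1  1.4] open 0.0855 t 4.0
shift tool axes [-0.      0.0003  0.1138]
turn about tool z 0.126123127159687
```

View pics/k1.png

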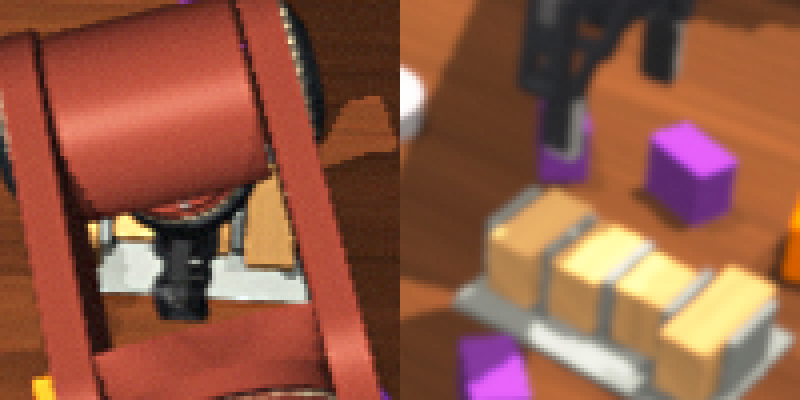

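The view shows the open jaw above the rack, with one finger on each side in x of the third block, so it is lined up. I'll descend.

```bash
python3 -m jog '[1,0,0.0003,0.035,0,0,0, 1,0,0,0.030,0,0,0, 1,0,0,0.025,0,0,0, 1,0,0,0.012,0,0,0, 1,0,0,0,0,0,0]'
python3 -m jog '[1,0,0,0.005,0,0,0, 1,0,0,0.005,0,0,0, 1,0,0,0,0,0,0, 0.6,0,0,0,0,0,0, 0.3,0,0,0,0,0,0, 0.3,0,0,0,0,0,0, 0.3,0,0,0,0,0,0, 0.3,0,0,0,0,0,0]' 40
```

```text
t: 4.72
tool_pos: [0.4512, 0.2045, 0.0196]
tool_rot: [-2.242, -2.201, 0.0]
contact_force: [-0.8, 0.5, 0.2]
opening: 0.0855
t: 5.72
tool_pos: [0.4514, 0.2045, 0.0097]
tool_rot: [2.242, 2.2, 0.001]
contact_force: [0.3, 0.6, 3.2]
opening: 0.0495
```

```bash
python3 -m jog '[0.3,0,0,0,0,0,0, 0.3,0,0,-0.01,0,0,0, 0.3,0,0,-0.02,0,0,0, 0.3,0,0,-0.03,0,0,0, 0.3,0,0,-0.03,0,0,0, 0.3,0,0,-0.03,0,0,0, 0.3,0,0,-0.01,0,0,0, 0.3,0,0,0,0,0,0]' 50
python3 -c "
from h import *
from station import ctrl
go(ctrl.get_obs(),[.519,-.005,.14],-81.5)
for n in ['scene']:
    d=ctrl.get_image(n);k=d['image'][120:290,220:420];cv2.imwrite('pics/k2.png',cv2.resize(k,(600,510),interpolation=3))
"
```

```text
t: 6.72
tool_pos: [0.4511, 0.2044, 0.1395]
tool_rot: [2.242, 2.2, 0.001]
contact_force: [0.6, 0.1, -0.3]
opening: 0.0494
tool [0.4511 0.2044 0.1395] jaw -1.07 zaxis [ 7.e-04  2.e-04 -1.e+00] F [ 0.6  0.1 -0.3] open 0.0494 t 6.72
shift tool axes [-0.2081  0.0719 -0.0005]
turn about tool z 80.42542648124359
```

View pics/k2.png

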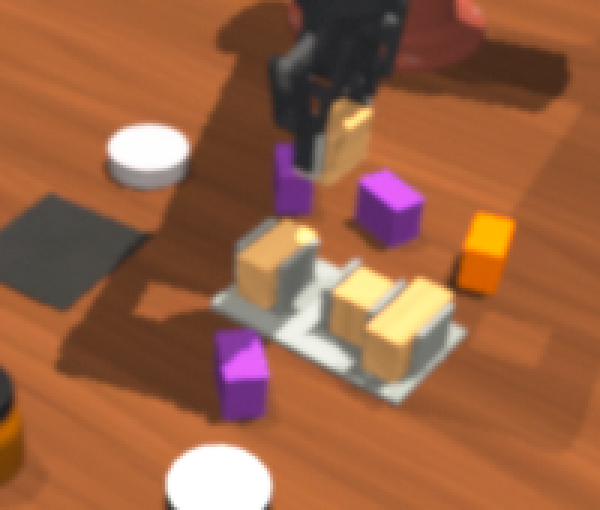

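The block is held by its ends and clear of the rack, and the other three are still in their lanes. I'll carry it to the mat.

```bash
python3 -m jog '[0.3,-0.02,0.007,0,0,0,0, 0.3,-0.04,0.014,0,0,0,0, 0.3,-0.045,0.015,0,0,0,0, 0.3,-0.045,0.015,0,0,0,0, 0.3,-0.038,0.014,0,0,0,0, 0.3,-0.02,0.007,0,0,0,0, 0.3,0,0,0,0,0,0]'
python3 -m jog '[0.3,0,0,0,0,0,6, 0.3,0,0,0,0,0,10, 0.3,0,0,0,0,0,10, 0.3,0,0,0,0,0,10, 0.3,0,0,0,0,0,10, 0.3,0,0,0,0,0,10, 0.3,0,0,0,0,0,10, 0.3,0,0,0,0,0,10, 0.3,0,0,0,0,0,4.4, 0.3,0,0,0,0,0,0]'
python3 -m jog '[0.3,0,0,0.03,0,0,0, 0.3,0,0,0.04,0,0,0, 0.3,0,0,0.03,0,0,0, 0.3,0,0,0.015,0,0,0, 0.3,0,0,0.01,0,0,0, 0.3,0,0,0,0,0,0, 0.3,0,0,0,0,0,0]'
python3 -c "
from h import *
from station import ctrl
go(ctrl.get_obs(),[.519,-.005,.0067],-81.5)"
```

```text
t: 7.65
tool_pos: [0.5186, -0.0055, 0.138]
tool_rot: [-2.243, -2.197, 0.002]
contact_force: [0.1, 0.1, -1.4]
opening: 0.0496
t: 8.9
tool_pos: [0.5184, -0.0036, 0.1387]
tool_rot: [-3.132, -0.237, 0.002]
contact_force: [-0.2, -2.0, -1.1]
opening: 0.0495
t: 9.78
tool_pos: [0.5202, -0.005, 0.0156]
tool_rot: [3.132, 0.234, 0.004]
contact_force: [-0.6, 0.2, -0.3]
opening: 0.0495
tool [ 0.5202 -0.005   0.0156] jaw -81.46 zaxis [ 2.3e-03 -4.0e-04 -1.0e+00] F [-0.6  0.2 -0.3] open 0.0495 t 9.78
shift tool axes [-0.0012 -0.0002  0.0089]
turn about tool z 0.036701358541122886
```

```bash
python3 -m jog '[0.3,0,0,0.003,0,0,0, 0.3,0,0,0.002,0,0,0, 0.3,0,0,0.002,0,0,0, 0.3,0,0,0.001,0,0,0, 0.3,0,0,0.0005,0,0,0, 0.3,0,0,0,0,0,0, 0.3,0,0,0,0,0,0]'
```

```text
t: 10.65
tool_pos: [0.5191, -0.0049, 0.0067]
tool_rot: [-3.133, -0.234, 0.001]
contact_force: [-4.5, 0.7, 7.5]
opening: 0.0493
```

```bash
python3 -m jog '[0.65,0,0,0,0,0,0, 0.8,0,0,0,0,0,0, 1,0,0,0,0,0,0, 1,0,0,0,0,0,0, 1,0,0,0,0,0,0, 1,0,0,0,0,0,0]'
python3 -m jog '[1,0,0,-0.03,0,0,0, 1,0,0,-0.045,0,0,0, 1,0,0,-0.045,0,0,0, 1,0,0,-0.04,0,0,0, 1,0,0,0,0,0,0]'
python3 -m jog '[1,0,0,0,0,0,-10, 1,0,0,0,0,0,-10, 1,0,0,0,0,0,-10, 1,0,0,0,0,0,-10, 1,0,0,0,0,0,-10, 1,0,0,0,0,0,-10, 1,0,0,0,0,0,-10, 1,0,0,0,0,0,-10, 1,0,0,0,0,0,-10, 1,0,0,0,0,0,0]'
python3 -c "
from h import *
from station import ctrl
go(ctrl.get_obs(),[.519,-.005,.010],8.6)
im=[]
for n in ['scene','top']:
    d=ctrl.get_image(n);pickle.dump(d,open(n+'3.pkl','wb'));c=proj(d,[[.519,-.005,.03]])[0].astype(int);im.append(cv2.resize(d['image'][c[1]-50:c[1]+50,c[0]-50:c[0]+50],(400,400),interpolation=3))
    print(n,c)
cv2.imwrite('pics/k3.png',np.hstack(im))
"
```

```text
t: 11.4
tool_pos: [0.5191, -0.0049, 0.0058]
tool_rot: [-3.133, -0.234, 0.0]
contact_force: [-0.0, -0.0, 0.5]
opening: 0.0855
t: 12.02
tool_pos: [0.5217, -0.0053, 0.1705]
tool_rot: [3.131, 0.233, 0.013]
contact_force: [-0.7, -0.3, -0.2]
opening: 0.0854
t: 13.28
tool_pos: [0.5183, -0.0048, 0.1643]
tool_rot: [-2.051, -2.377, 0.002]
contact_force: [-0.2, 0.3, -0.6]
opening: 0.0856
tool [ 0.5183 -0.0048  0.1643] jaw 8.41 zaxis [-2.4e-03  4.0e-04 -1.0e+00] F [-0.2  0.3 -0.6] open 0.0856 t 13.28
shift tool axes [-0.0004  0.001   0.1543]
turn about tool z -0.19166194613777066
scene [237 193]
top [333 227]
```

View pics/k3.png

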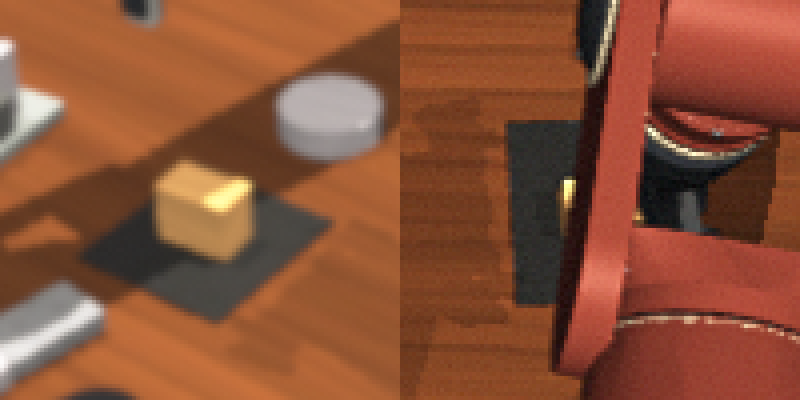

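The block stands upright on the mat at (205,210) in the crop, let go. Now I'll take it by its sides.

```bash
python3 -m jog '[1,0,0.0005,0.04,0,0,0, 1,0,0,0.045,0,0,0, 1,0,0,0.035,0,0,0, 1,0,0,0.02,0,0,0, 1,0,0,0.01,0,0,0, 1,0,0,0.005,0,0,0, 1,0,0,0,0,0,0]'
python3 -m jog '[0.6,0,0,0,0,0,0, 0.4,0,0,0,0,0,0, 0.15,0,0,0,0,0,0, 0.15,0,0,0,0,0,0, 0.15,0,0,0,0,0,0, 0.15,0,0,0,0,0,0, 0.15,0,0,0,0,0,0]' 40
```

```text
t: 14.25
tool_pos: [0.52, -0.0049, 0.0113]
tool_rot: [2.05, 2.38, 0.001]
contact_force: [-0.3, -0.3, -0.8]
opening: 0.0853
t: 15.12
tool_pos: [0.5201, -0.0049, 0.0113]
tool_rot: [2.05, 2.38, 0.001]
contact_force: [-0.7, -0.4, 5.2]
opening: 0.0294
```

```bash
python3 -m jog '[0.15,0,0,-0.01,0,0,0, 0.15,0,0,-0.02,0,0,0, 0.15,0,0,-0.03,0,0,0, 0.15,0,0,-0.03,0,0,0, 0.15,0,0,-0.02,0,0,0, 0.15,0,0,-0.01,0,0,0, 0.15,0,0,0,0,0,0]' 50
python3 -c "
from h import *
from station import ctrl
go(ctrl.get_obs(),[.5392,-.2188,.13],8.6)"
```

```text
t: 16.0
tool_pos: [0.5196, -0.0049, 0.1311]
tool_rot: [2.05, 2.38, 0.001]
contact_force: [-0.1, -0.5, -0.4]
opening: 0.0293
tool [ 0.5196 -0.0049  0.1311] jaw 8.53 zaxis [ 6.e-04 -1.e-04 -1.e+00] F [-0.1 -0.5 -0.4] open 0.0293 t 16.0
shift tool axes [-0.2145 -0.0124  0.0011]
turn about tool z -0.07321698037958413
```

```bash
python3 -m jog '[0.15,-0.02,-0.001,0,0,0,0, 0.15,-0.035,-0.002,0,0,0,0, 0.15,-0.045,-0.003,0,0,0,0, 0.15,-0.045,-0.003,0,0,0,0, 0.15,-0.035,-0.002,0,0,0,0, 0.15,-0.025,-0.001,0,0,0,0, 0.15,-0.0095,-0.0004,0,0,0,0, 0.15,0,0,0,0,0,0, 0.15,0,0,0,0,0,0]'
python3 -m jog '[0.15,0,0,0.02,0,0,0, 0.15,0,0,0.01,0,0,0, 0.15,0,0,0,0,0,0, 0.15,0,0,0,0,0,0]'
python3 -c "
from h import *
from station import ctrl
go(ctrl.get_obs(),[.5392,-.2188,.0203],8.6)
im=[]
for n in ['scene','top']:
    d=ctrl.get_image(n);pickle.dump(d,open(n+'4.pkl','wb'));c=proj(d,[[.5392,-.2188,.07]])[0].astype(int);im.append(cv2.resize(d['image'][c[1]-35:c[1]+35,c[0]-35:c[0]+35],(400,400),interpolation=3))
    print(n,c)
cv2.imwrite('pics/k4.png',np.hstack(im))
"
```

```text
t: 17.12
tool_pos: [0.539, -0.2178, 0.1306]
tool_rot: [-2.048, -2.381, -0.0]
contact_force: [-0.3, -0.2, -0.8]
opening: 0.0293
t: 17.62
tool_pos: [0.5392, -0.2187, 0.1008]
tool_rot: [-2.05, -2.381, -0.0]
contact_force: [0.5, -0.9, -1.0]
opening: 0.0292
tool [ 0.5392 -0.2187  0.1008] jaw 8.53 zaxis [-0.  0. -1.] F [ 0.5 -0.9 -1. ] open 0.0292 t 17.62
shift tool axes [-0.0001  0.      0.0805]
turn about tool z -0.06656842004368002
scene [170 153]
top [422 219]
```

View pics/k4.png

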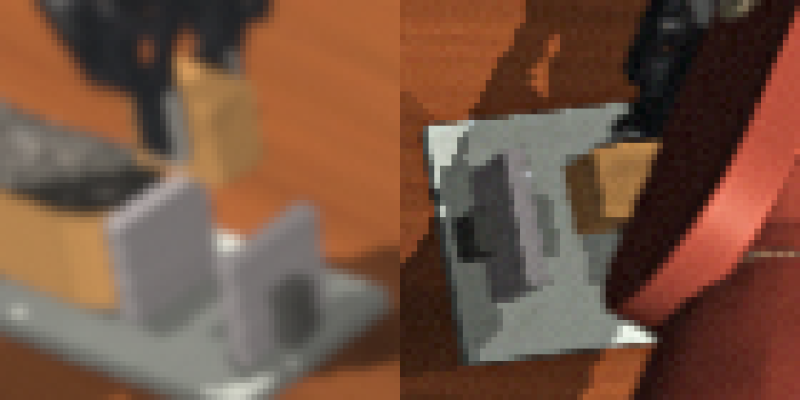

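The block is held above the gap (scene crop at about (220,120), top crop at (612,190)). I'll overlay predicted outlines before lowering it.

```bash
python3 - <<'E'
from h import *
a=np.radians(8.6);X=np.array([np.cos(a),np.sin(a)]);Y=np.array([-np.sin(a),np.cos(a)]);G=np.array([.5392,-.2188])
def box(x0,x1,y0,y1,z0,z1): return np.array([[*(G+x*X+y*Y),z] for z in(z0,z1) for x,y in((x0,y0),(x1,y0),(x1,y1),(x0,y1))])
B=[(box(-.015,.015,-.025,.025,.0925,.1325),(0,255,0)),(box(-.03,.03,.028,.038,.012,.066),(255,255,0)),(box(-.03,.03,-.038,-.028,.012,.066),(255,255,0)),(box(-.055,.055,-.297,.053,0,.012),(0,0,255))]
im=[]
for n in('scene','top'):
    d=pickle.load(open(n+'4.pkl','rb'));c=proj(d,[[.5392,-.2188,.07]])[0].astype(int);o=c-33;s=6
    k=cv2.resize(d['image'][o[1]:o[1]+66,o[0]:o[0]+66],None,fx=s,fy=s,interpolation=3)
    for b,col in B:
        p=np.round((proj(d,b)-o+.5)*s).astype(int)
        for i in range(4):
            for e in((i,(i+1)%4),(i+4,(i+1)%4+4),(i,i+4)): cv2.line(k,tuple(map(int,p[e[0]])),tuple(map(int,p[e[1]])),col,1)
    im.append(k)
cv2.imwrite('pics/k5.png',np.hstack(im))
E
```

```text
(no output)
```

View pics/k5.png

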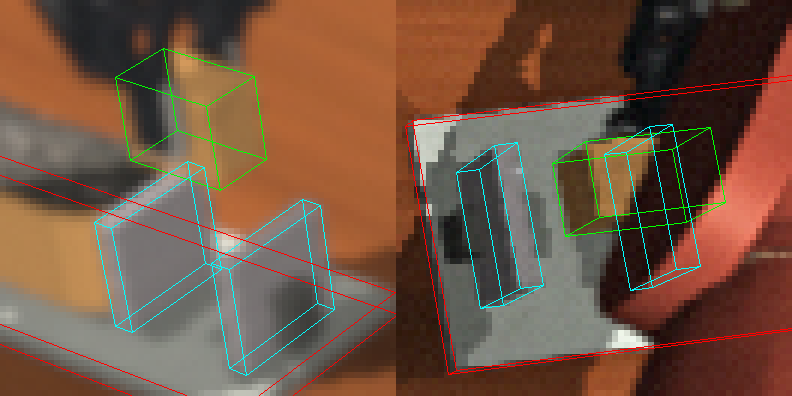

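```bash
python3 -m jog '[0.15,0,0,0.01,0,0,0, 0.15,0,0,0.007,0,0,0, 0.15,0,0,0,0,0,0, 0.15,0,0,0,0,0,0]'
python3 - <<'E'
from h import *
from station import ctrl
o=ctrl.get_obs();go(o,[.5392,-.2188,.0203],8.6)
zb=o['tool_pos'][2]-.0083;print('bottom',zb)
a=np.radians(8.6);X=np.array([np.cos(a),np.sin(a)]);Y=np.array([-np.sin(a),np.cos(a)]);G=np.array([.5392,-.2188])
d=ctrl.get_image('top');pickle.dump(d,open('top5.pkl','wb'));s=ctrl.get_image('scene');pickle.dump(s,open('scene5.pkl','wb'))
# rectified in gap frame (left=+y, up=+x), 0.25 mm/px, +-50 mm
def rect(d,z,f=.00025,r=.05):
    n=int(2*r/f);v=r-np.arange(n)*f;xx,yy=np.meshgrid(v,v,indexing='ij')
    P=G+xx[...,None]*X+yy[...,None]*Y
    m=proj(d,np.c_[P.reshape(-1,2),np.full(n*n,z)]).astype(np.float32).reshape(n,n,2)
    return cv2.remap(d['image'],m[...,0],m[...,1],cv2.INTER_CUBIC)
A=rect(d,.066);Bm=rect(d,zb+.04);C=rect(s,.066);E=rect(s,zb+.04)
out=np.hstack([A,Bm]);out2=np.hstack([C,E])
for q in(out,out2):
    for y in (38,28,25,-25,-28,-38):
        for off in(0,400): cv2.line(q,(off+int((50-y)*4),0),(off+int((50-y)*4),12 if abs(y)!=25 else 25),(0,255,0),1)
big=np.vstack([out[50:350],out2[50:350]])
for r in(0,300):
  for y in (38,28,25,-25,-28,-38):
    for off in(0,400): cv2.line(big,(off+int((50-y)*4),r),(off+int((50-y)*4),r+(12 if abs(y)!=25 else 25)),(0,255,0),1)
cv2.imwrite('pics/k6.png',big)
E
```

```text
t: 18.23
tool_pos: [0.5391, -0.2189, 0.0837]
tool_rot: [-2.05, -2.38, 0.0]
contact_force: [-0.8, 0.6, -0.5]
opening: 0.029
tool [ 0.5391 -0.2189  0.0837] jaw 8.52 zaxis [-1.e-04  1.e-04 -1.e+00] F [-0.8  0.6 -0.5] open 0.029 t 18.23
shift tool axes [0.     0.0001 0.0634]
turn about tool z -0.07624894226857748
bottom 0.07541817733005203
```

View pics/k6.png

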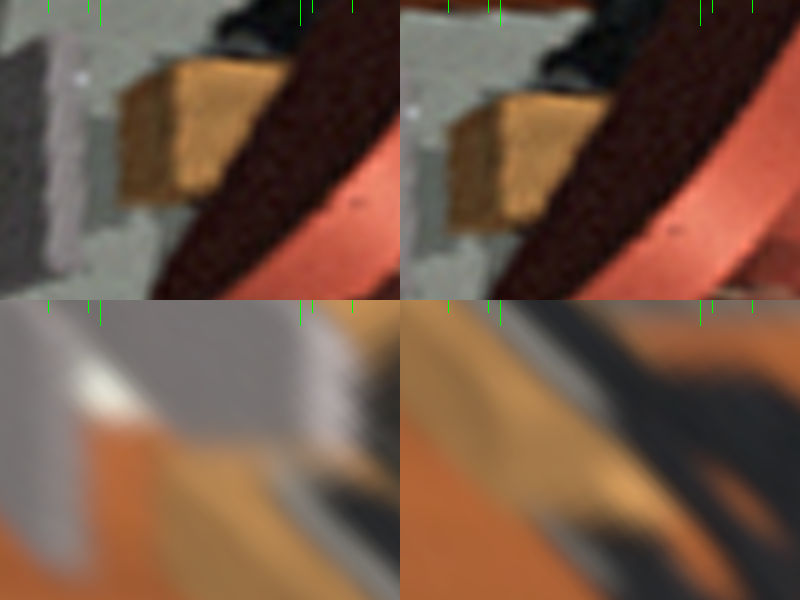

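The rectified top view shows the backstop's top face between columns 48 and 88, exactly on its expected ticks. The block's +y end is at column 502 against an expected 500, so it is within about 0.5 mm. I'll lower it while watching the force.

```bash
python3 -m jog '[0.15,0.0004,0,0.005,0,0,0, 0.15,0,0,0.008,0,0,0, 0.15,0,0,0.008,0,0,0, 0.15,0,0,0,0,0,0, 0.15,0,0,0,0,0,0]'
python3 -m jog '[0.15,0,0,0.008,0,0,0, 0.15,0,0,0.010,0,0,0, 0.15,0,0,0.008,0,0,0, 0.15,0,0,0.006,0,0,0, 0.15,0,0,0,0,0,0, 0.15,0,0,0,0,0,0]'
```

```text
t: 18.95
tool_pos: [0.5391, -0.2184, 0.0627]
tool_rot: [-2.05, -2.38, 0.0]
contact_force: [-0.3, 0.4, -0.7]
opening: 0.0294
t: 19.7
tool_pos: [0.5393, -0.2185, 0.031]
tool_rot: [2.05, 2.38, 0.0]
contact_force: [0.7, -0.0, -0.6]
opening: 0.0292
```

No contact with the plates. 10.7 mm left to the bed.

```bash
python3 -m jog '[0.15,0,0,0.004,0,0,0, 0.15,0,0,0.003,0,0,0, 0.15,0,0,0.002,0,0,0, 0.15,0,0,0.001,0,0,0, 0.15,0,0,0,0,0,0, 0.15,0,0,0,0,0,0]'
```

```text
t: 20.45
tool_pos: [0.5392, -0.2185, 0.0209]
tool_rot: [2.05, 2.38, 0.0]
contact_force: [0.1, 0.2, 0.3]
opening: 0.0293
```

```bash
python3 -m jog '[0.15,0,0,0.0005,0,0,0, 0.15,0,0,0.0005,0,0,0, 0.15,0,0,0,0,0,0, 0.15,0,0,0,0,0,0]'
```

```text
t: 20.95
tool_pos: [0.5392, -0.2185, 0.0204]
tool_rot: [2.05, 2.38, -0.0]
contact_force: [-2.5, 0.7, 5.5]
opening: 0.0295
```

```bash
python3 -m jog '[0.4,0,0,0,0,0,0, 0.6,0,0,0,0,0,0, 0.8,0,0,0,0,0,0, 0.8,0,0,0,0,0,0, 0.8,0,0,0,0,0,0]'
python3 -m jog '[0.8,0,0,-0.01,0,0,0, 0.8,0,0,-0.03,0,0,0, 0.8,0,0,-0.045,0,0,0, 0.8,0,0,-0.045,0,0,0, 0.8,0,0,-0.04,0,0,0, 0.8,0,0,-0.03,0,0,0, 0.8,0,0,0,0,0,0]'
python3 -m jog '[0.8,0.04,0,0,0,0,0, 0.8,0.05,0,0,0,0,0, 0.8,0.05,0,0,0,0,0, 0.8,0.05,0,0,0,0,0, 0.8,0.05,0,0,0,0,0, 0.8,0.04,0,0,0,0,0, 0.8,0,0,0,0,0,0, 0.8,0,0,0,0,0,0]'
python3 - <<'E'
from h import *
from station import ctrl
a=np.radians(8.6);X=np.array([np.cos(a),np.sin(a)]);Y=np.array([-np.sin(a),np.cos(a)]);G=np.array([.5392,-.2188])
def box(x0,x1,y0,y1,z0,z1): return np.array([[*(G+x*X+y*Y),z] for z in(z0,z1) for x,y in((x0,y0),(x1,y0),(x1,y1),(x0,y1))])
im=[]
for n in('scene','top'):
    d=ctrl.get_image(n);pickle.dump(d,open(n+'6.pkl','wb'));c=proj(d,[[.5392,-.2188,.03]])[0].astype(int);o=c-28;s=7
    k=cv2.resize(d['image'][o[1]:o[1]+56,o[0]:o[0]+56],None,fx=s,fy=s,interpolation=3);p=np.round((proj(d,box(-.015,.015,-.025,.025,.012,.052))-o+.5)*s).astype(int)
    for i in range(4): cv2.circle(k,tuple(map(int,p[i+4])),2,(0,255,0),-1)
    im.append(k)
cv2.imwrite('pics/k7.png',np.hstack(im))
E
```

```text
t: 21.58
tool_pos: [0.539, -0.2184, 0.0197]
tool_rot: [-2.05, -2.38, -0.0]
contact_force: [0.4, -0.2, 0.4]
opening: 0.0685
t: 22.45
tool_pos: [0.5407, -0.2193, 0.2243]
tool_rot: [2.045, 2.375, 0.002]
contact_force: [-0.1, 1.1, 0.0]
opening: 0.0683
t: 23.45
tool_pos: [0.4971, 0.0582, 0.2188]
tool_rot: [-2.049, -2.38, 0.002]
contact_force: [-0.0, -0.6, 0.3]
opening: 0.0687
```

View pics/k7.png

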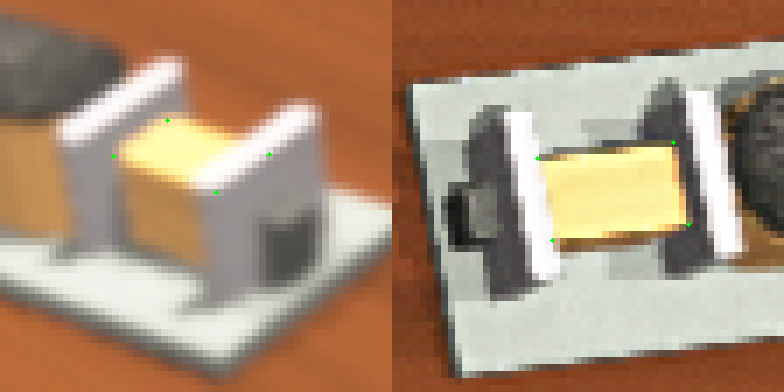

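The block lies upright and square between the plates, with its top face at (550-690, 145-240) in the top crop and matching the predicted corners. The gripper is clear, so I'll hand in.

```bash
python3 - <<'E'
from h import *
d=pickle.load(open('top6.pkl','rb'));cx,cy=.4489,.2228
w=warp(d,cx,cy,.046,w=.2,h=.14);m=cv2.inRange(cv2.cvtColor(w,cv2.COLOR_BGR2HSV),(15,60,150),(35,255,255))
for c in cv2.findContours(m,0,1)[0]:
    if cv2.contourArea(c)>1500:
        (u,v),s,a=cv2.minAreaRect(c);print('blk',round(cx+.07-v*.0005,4),round(cy+.1-u*.0005,4),np.array(s)*.5)
from station import ctrl
print(ctrl.finish_job())
E
```

```text
blk 0.4524 0.2455 [40.  33.5]
blk 0.4498 0.1655 [33.13999557 64.19745636]
blk 0.4538 0.2859 [33.89708328 77.12078094]
the job is handed in; nothing more can be done
None
```

The 50 mm block is packed in the gap, and the job is handed in. I picked it by its measured length (third lane from the left in the top view) and took it from the rack by its ends. I set it on the mat, let go and took it again by its sides. Then I lowered it between the plates to a contact force of about 5.5 N and released it, finishing at about 23.5 s of the 64 s allowed.

**Placing:** the last pictures show the block upright and square between the plates, in line with its predicted corners to about a pixel (about 2 mm). The gripper was open and well clear.

**Other blocks:** the remaining three measured within 1 mm of where they started.

**Checks that disagreed:** one early overlay suggested the block was up to 3–4 mm off along the gap. The closer rectified view put it at about 0.5 mm, and it went in without touching the plates. I did not measure the bystanders again at the end, but nothing I did came near them. The hand-in gave no verdict.

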